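# Set the end float of a reel on a powered solder-wire feeder

## Robot

A 7-joint arm with a two-finger parallel gripper is mounted at the origin on a cart in front of the work surface, level with it; the furniture and walls round the work are solid. World frame = base frame: x ahead of the robot, y to its left, z up, the work surface at z = 0. Lengths are in m, angles in rad, forces in N, time in s.
With the tool pointing down it reaches from about 0.35 to 0.9 m from the base axis. Payload 8.1 kg.
Tool frame: the origin (TCP) lies midway between the tips of the shut fingers; the grasp point (between the pads) lies 19 mm behind it (arm.hold_point_z is the z of the grasp point in the tool frame, in m); z points along the fingers, y is the line along which they close (so a half turn about z gives the same grasp; the last joint's range is limited). The gripper opens to 92 mm and grips with 3 to 60 N. Pads are 19 mm wide; open, the fingers measure 130 mm over their backs; the gripper's body (75 mm by 190 mm) begins 47 mm behind the grasp point.
Start: joints at [1.063, 0.434, 0.025, 1.573, -0.012, 1.134, -0.075], TCP at [0.246, -0.575, 0.227] pointing down, gripper open.
Joint ranges: [-2.62, 2.62], [-0.44, 2.09], [-1.27, 1.32], [0.08, 2.57], [-1.32, 4.46], [0.12, 2], [-2.74, 2.74]. Speed limits (rad/s): [2.22, 2.22, 3.01, 3.01, 3.14, 3.14, 3.14].

## Interface

Orientations are given as a rotation vector (axis times angle).
In Python, from cell import arm, get_image, camera_params, job gives the robot as it stands.
- The arm moves only by the tool send_rows, never from a script. Its argument "deltas" is a list of rows, each a list of 3 entries, a list of its own where there are three numbers: the shift along the world's x, y, z in m, then the turn, a rotation vector about the world's x, y, z in rad, then the finger opening in m, from 0 to 0.0918. In form: [[[tx, ty, tz], [ax, ay, az], gripper], ...]. A call has exactly 10 rows; each row shifts and turns the commanded pose from where the row before left it; what a row does not reach is not made up. A row lasts 1/10 s, in which the tool goes at most 50 mm and 8.59 degrees, less where a joint would pass 70% of its speed; a pose out of reach is approached as far as the arm can. A call with a gripper value outside its range is refused whole. The fingers move at their own pace and stop on an object; "force" is the grip in N (left out, the last holds). Time passes only in rows, so rows that do not move let the fingers close, or fill a call up. It gives the time, the measured TCP pose, the force and the opening at its end, in the units of the state.
- arm.observe(): the state, without advancing time (a new reading comes with each control period).
- get_image(name): name is "scene" or "top" or "wrist"; returns the picture (384x512x3 uint8, red, green, blue); there is no depth.
- camera_params(name): a dict with "fov_y" (degrees; the focal length in pixels is half the picture's height over the tangent of half this angle, whatever the lens; pixels are square), "cx", "cy" (the principal point, pixels), "rvec" (rotation vector, rad) and "tvec" (3), from world to camera coordinates, as OpenCV has them. Camera axes: x right, y down, z forward; pixel columns grow to the right and rows downward; lengths in m; the calibration is good to about 2 mm. A picture is of the moment at which its call begins: read the wrist's pose just before it. camera_params takes no time and is no camera call; for the wrist camera it gives the pose at the moment of the call.
- job.sign_off(): hands the job in, once; it reports no verdict.
The state is a dict: "clock": time; "joints": joint angles; "dq": joint speeds; "joint_efforts": joint torques, N m; "position": TCP position; "ee_rot": TCP orientation; "force": force on the tool from outside, world axes, zero at the start; "ft_torque": the same for the moment, N m; "width": opening from 0.0 (shut) to 1.0 (fully open).
Only numpy, scipy, OpenCV 4.12 (cv2) and the standard library are available. Lean on these libraries where they do the work, as an engineer would, in place of code of your own. Each camera call takes 0.05 s, during which the arm holds its last target. There are 200 camera calls.

## Task

Before anything else turn the reel feeder's speed knob fully anticlockwise to its off stop, so that the platter cannot start under your fingers. Then screw the knurled end cap clockwise down the centre post until it bottoms out, back it off a quarter turn so that the reel has running clearance, and finish holding the cap still in the gripper in that position - do not let go, I will come and nip up its grub screw. Leave the knob off and do not push the loose things round the feeder about.

Things in the scene. Friction and masses are not known exactly. Their poses are not given: they have to be found in the camera images.
- feeder: powered solder-wire feeder: low grey housing, aluminium deck, 136 x 262 x 40 mm (x, y, z), fixed, within 30 deg of square. Origin: centre of its underside. Along its own y: platter with a 55 mm reel (top 78 mm above the bench), post and end cap at +68 mm, speed knob at -72 mm, all at x = 0. A 20 mm high outlet block stands on the corner x +56, y +118 mm
- speed_knob (a joint): angle of the speed knob about its upright axis, rad: 0 = off, at the anticlockwise stop (seen from above); grows clockwise to 4.71, the full-speed stop. Stays where it is left (friction about 0.04 N m). Starts 1 to 3.2 rad on
- knob_grip (a point): on the speed knob's axis, 15 mm above the deck (55 mm above the bench): the height to grip it. Round black fluted knob, 29 mm across where gripped, 37 mm over the 3 mm thick skirt at the deck, top 25 mm above the deck; a white line is its pointer, black ticks surround it. Keep fingertips 4 mm or more above the deck
- cap_thread (a joint): angle of the end cap on its right-handed thread, rad: 0 = bottomed out (hard stop); grows anticlockwise from above, as the cap is unscrewed; 1.57 = backed off a quarter turn. 2 mm rise a turn. Friction about 0.06 N m: stays where it is left and does not move when pushed or pulled axially. It is already started on the thread, 2.1 to 4.2 rad up
- end_cap: end cap on the post above the reel: round knurled aluminium cap, 32 mm across, 32 mm tall, upright axis = own z; origin at the centre of its underside, 78 mm above the bench, on the reel, when bottomed out. A black index line on its top and a dark grub-screw hole in its side lie towards its own -x, which at joint value 0 points to the feeder's -x
- cap_grip (a point): point on the axis of the end cap, 19 mm above its underside (97 mm above the bench when bottomed out): the height to grip it. Fingertips that reach more than 18 mm below this point meet the reel
- spare_reel: bystander: a full reel of solder like the one on the feeder, 55 mm across, 30 mm tall, standing loose on the brown mat to the left of the feeder; origin: centre of its underside
- small_driver: bystander: small screwdriver, 140 mm long, 13 mm thick, lying loose on the bench in front of the feeder; origin: centre of its underside
- flux_bottle: bystander: flux bottle with a needle-like spout, 30 mm across, 93 mm tall, standing loose on the bench at the knob's end of the feeder; origin: centre of its underside
- ipa_bottle: bystander: white solvent bottle with a blue lid, 60 mm across, 116 mm tall, standing loose on the bench well to the right; origin: centre of its underside
- tape: bystander: roll of black insulating tape, 62 mm across, 19 mm tall, lying loose on the bench behind the feeder; origin: centre of its underside

How it is judged:
By the outcome, as a careful person would: the job done as asked, in the order asked, and still so for the second after the job is handed in, while the arm keeps its last pose, push and grip.
It also fails if it takes over 72 s, if anything falls off the work surface, if the arm or the gripper's body presses on something with over 40 N, if the wrist force passes 120 N, or if a joint passes its speed limit or range.

## Working session

There is one attempt and no reset: what is moved stays moved. The work goes in short steps, Python scripts to look and compute and a tool call to move; the robot and the scene stay as the last step left them, time stands still between calls to the robot, and variables do not carry over. Pictures are saved under pics/ and viewed, on a budget of 10 in all, crops included, one or two more only if the job needs it, and the job is handed in when it is done.

Besides the shell and the picture viewer there is one more tool, called after "Call:" as a command line: name --argument value ..., lists and objects as JSON in quotes. send_rows: Moves the arm, as the interface text tells. Its arguments: {"type":"object","properties":{"deltas":{"type":"array","items":{"type":"array"}},"force":{"type":"number"}},"required":["deltas"]}

```bash
mkdir -p pics; ls
python3 - <<'E'
from cell import arm,get_image,camera_params
import cv2,numpy as np
s=arm.observe();print({k:np.round(v,3) for k,v in s.items()},arm.hold_point_z)
a=get_image("top");b=get_image("scene")
for n in("top","scene","wrist"):print(n,camera_params(n))
cv2.imwrite("pics/top.png",a[:,:,::-1]);cv2.imwrite("pics/scene.png",b[:,:,::-1])
E
```

```text
pics
{'clock': np.float64(0.0), 'joints': array([ 1.063,  0.435,  0.025,  1.574, -0.012,  1.134, -0.075]), 'dq': array([0.001, 0.001, 0.   , 0.003, 0.001, 0.001, 0.001]), 'joint_efforts': array([-0.0000e+00, -6.6785e+01,  9.8500e-01, -3.1446e+01, -6.1000e-02,
        4.3000e-02,  0.0000e+00]), 'position': array([ 0.246, -0.574,  0.226]), 'ee_rot': array([-3.076e+00, -6.310e-01,  1.000e-03]), 'force': array([0.451, 0.019, 0.372]), 'ft_torque': array([ 0.001, -0.013, -0.034]), 'width': np.float64(1.001)} -0.0188
top {'fov_y': 52.10926535386442, 'cx': 253.68302455977113, 'cy': 186.99614848174969, 'rvec': array([ 2.1583084 , -2.19061454,  0.08317322]), 'tvec': array([-0.05152777,  0.58306863,  1.29211602])}
scene {'fov_y': 53.717761342367524, 'cx': 263.5556358464206, 'cy': 197.93152050490994, 'rvec': array([ 0.67363908, -2.61507244,  1.17971771]), 'tvec': array([0.5009717 , 0.29976584, 0.91060673])}
wrist {'fov_y': 69.29181974673757, 'cx': 254.03286128991394, 'cy': 194.67694864212461, 'rvec': array([-2.41162724,  1.59021924,  0.23627345]), 'tvec': array([-0.6242253 , -0.037141  ,  0.39042272])}
```

View pics/top.png

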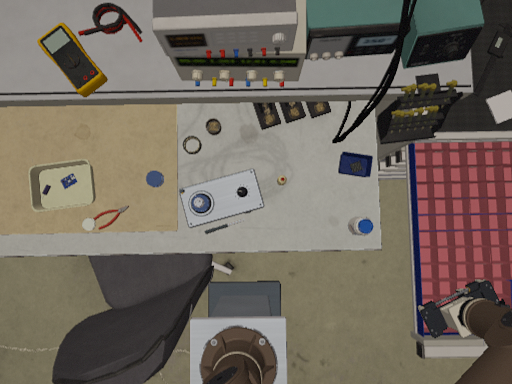

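View pics/scene.png

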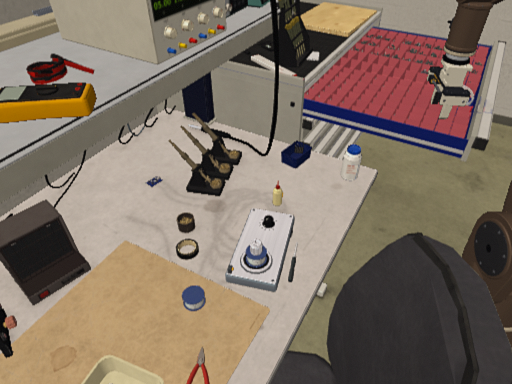

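The top view shows the cap near (201,203), the knob near (242,192) and the flux bottle at (282,180). The driver is at (217,228). I'll localise roughly from this, then go above and use the wrist camera.

```bash
cat > h.py <<'E'
import numpy as np,cv2
from scipy.spatial.transform import Rotation as R
from cell import arm,get_image,camera_params,job
def K(p):
    f=192/np.tan(np.radians(p['fov_y']/2)); return np.array([[f,0,p['cx']],[0,f,p['cy']],[0,0,1]])
def cast(p,uv,z):
    M=R.from_rotvec(p['rvec']).as_matrix();c=-M.T@p['tvec']
    d=(M.T@np.linalg.inv(K(p))@np.c_[np.atleast_2d(uv),np.ones(len(np.atleast_2d(uv)))].T).T
    return c+d*((z-c[2])/d[:,2])[:,None]
def proj(p,X):
    return cv2.projectPoints(np.atleast_2d(np.float64(X)),p['rvec'],p['tvec'],K(p),None)[0][:,0]
E
python3 - <<'E'
from h import *
p=camera_params("top")
for n,uv,z in(("cap",(201,202),.112),("knob",(242,191.5),.065),("flux",(282,180),.05),("ipa",(363,227),.116),("driver",(217,228),.01),("c1",(179,190),.04),("c2",(257,169),.04),("c3",(264,205),.04),("c4",(187,227),.04),("spare",(155,179),.03)):print(n,cast(p,uv,z).round(3))
im=cv2.imread("pics/top.png")[150:250,150:300];cv2.imwrite("pics/crop.png",cv2.resize(im,None,fx=5,fy=5,interpolation=cv2.INTER_CUBIC))
w=camera_params("wrist");M=R.from_rotvec(w['rvec']).as_matrix();c=-M.T@w['tvec'];s=arm.observe();T=R.from_rotvec(s['ee_rot'])
print("cam in tool",T.inv().apply(c-s['position']).round(4),"axes",T.inv().apply(M).round(3),"tool axes",T.as_matrix().round(3))
E
```

```text
cap [[0.53  0.104 0.112]]
knob [[ 0.565 -0.022  0.065]]
flux [[ 0.602 -0.154  0.05 ]]
ipa [[ 0.446 -0.396  0.116]]
driver [[0.447 0.065 0.01 ]]
c1 [[0.575 0.187 0.04 ]]
c2 [[ 0.641 -0.072  0.04 ]]
c3 [[ 0.521 -0.093  0.04 ]]
c4 [[0.452 0.161 0.04 ]]
spare [[0.614 0.27  0.03 ]]
cam in tool [ 7.700e-02  1.000e-04 -1.576e-01] axes [[-0.     1.     0.   ]
 [-0.958 -0.    -0.288]
 [-0.288 -0.     0.958]] tool axes [[ 0.919  0.394 -0.001]
 [ 0.394 -0.919  0.001]
 [-0.    -0.001 -1.   ]]
```

View pics/crop.png

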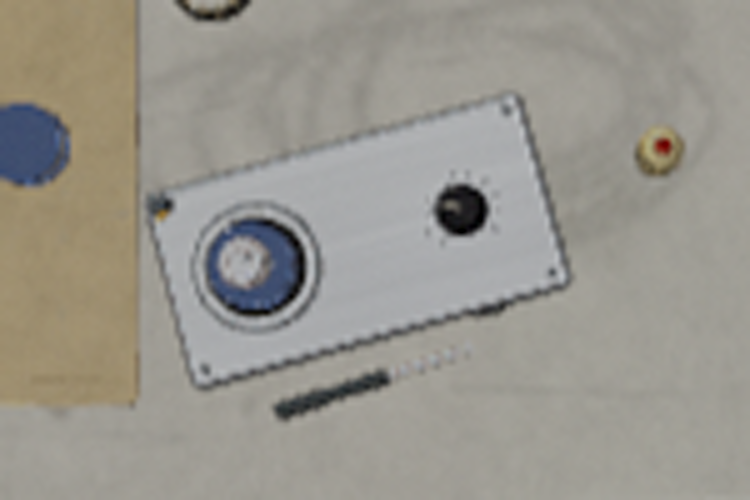

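The crop shows the cap top at about (198.6,202.4) in full-picture pixels, the knob at (242.2,192) and the flux bottle at (282,180). The feeder yaw is about +14°. I'll move above it, well clear of everything.

Call:
send_rows --deltas '[[[0.01,0.02,0.01],[0,0,0],0.0918],[[0.01,0.03,0.01],[0,0,0],0.0918],[[0.016,0.03,0.01],[0,0,0],0.0918],[[0.016,0.03,0.0],[0,0,0],0.0918],[[0.016,0.03,0],[0,0,0],0.0918],[[0.016,0.03,0],[0,0,0],0.0918],[[0.016,0.03,0],[0,0,0],0.0918],[[0.016,0.03,0],[0,0,0],0.0918],[[0.016,0.03,0],[0,0,0],0.0918],[[0.016,0.03,0],[0,0,0],0.0918]]'

```text
clock: 1.1
position: [0.3944, -0.2831, 0.2565]
ee_rot: [-3.077, -0.631, 0.001]
force: [0.6, 0.8, -0.6]
width: 1.0
```

Call:
send_rows --deltas '[[[0.02,0.03,0],[0,0,0],0.0918],[[0.02,0.03,0],[0,0,0],0.0918],[[0.02,0.03,0],[0,0,0],0.0918],[[0.02,0.03,0],[0,0,0],0.0918],[[0.02,0.03,0],[0,0,0],0.0918],[[0.02,0.03,0],[0,0,0],0.0918],[[0.02,0.03,0],[0,0,0],0.0918],[[0.02,0.03,0],[0,0,0],0.0918],[[0.016,0.03,0],[0,0,0],0.0918],[[0,0.015,0],[0,0,0],0.0918]]'

```text
clock: 2.1
position: [0.5712, 0.004, 0.2561]
ee_rot: [-3.075, -0.636, -0.0]
force: [0.2, -0.1, 0.2]
width: 1.0
```

Run:
```python
from h import *
import json
s=arm.observe();print({k:np.round(s[k],3) for k in('clock','joints','position','ee_rot','force','dq')})
w=camera_params("wrist");im=get_image("wrist");cv2.imwrite("pics/w1.png",im[:,:,::-1])
np.savez("w1.npz",**w)
for z,P in((.112,(.53,.104,.112)),(.065,(.565,-.022,.065))):print(proj(w,P))
cv2.imwrite("pics/w1b.png",cv2.resize(im[:,:,::-1],(800,600),interpolation=cv2.INTER_CUBIC))
```

```text
{'clock': np.float64(2.1), 'joints': array([ 0.127,  0.347, -0.306,  1.645,  0.11 ,  1.167, -1.368]), 'position': array([0.571, 0.004, 0.256]), 'ee_rot': array([-3.075, -0.636, -0.   ]), 'force': array([ 0.179, -0.074,  0.213]), 'dq': array([-0.196, -0.026, -0.027,  0.043,  0.023,  0.005, -0.25 ])}
[[157.54922725 181.29136335]]
[[270.76376979 185.94288248]]
```

View pics/w1b.png

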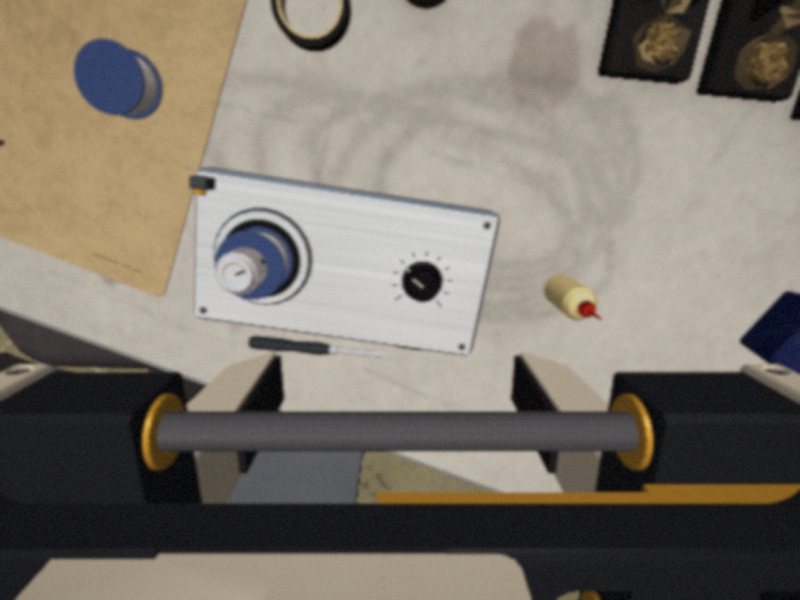

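The wrist view (shown at 1.5625×) has the knob at about (422,282), its pointer up-left, the cap top at about (239,272), and the flux bottle at (572,298). The measured positions follow.

```bash
cat > find.py <<'E'
from h import *
def go(im,w,knob=None,cap=None):
    g=cv2.cvtColor(im,cv2.COLOR_RGB2GRAY)
    if knob is not None:
        c=proj(w,knob)[0]
        m=np.uint8(g<75);yy,xx=np.mgrid[:384,:512];m[(xx-c[0])**2+(yy-c[1])**2>60**2]=0
        cs=max(cv2.findContours(m,0,2)[0],key=cv2.contourArea)
        e=cv2.fitEllipse(cs);print("knob px",np.round(e,1).tolist() if 0 else e,"area",cv2.contourArea(cs),"xyz@.055",cast(w,e[0],.055).round(4))
E
python3 - <<'E'
from find import *
w=dict(np.load("w1.npz"));im=cv2.imread("pics/w1.png")[:,:,::-1]
go(im,w,knob=(.565,-.022,.055))
s=1.5625
print("cap@.111",cast(w,(239/s,272/s),.111).round(4))
C=cast(w,np.array([(199,170),(498,214),(470,354),(196,318)])/s,.04);print(C.round(4),C.mean(0).round(4),np.degrees(np.arctan2(*(-(C[0]-C[1]+C[3]-C[2])[:2]*[1,-1]))))
print("flux base@0",cast(w,(555,292/s) if 0 else (558/s,288/s),0.0).round(3),"driver",cast(w,(290/s,344/s),.007).round(3))
k=im[150:210,240:300];cv2.imwrite("pics/k.png",np.hstack([cv2.resize(k[:,:,::-1],(400,400),interpolation=2),cv2.resize(im[145:205,125:185,::-1],(400,400),interpolation=2)]))
E
```

```text
knob px ((269.7735595703125, 179.83670043945312), (22.93147087097168, 23.669055938720703), 30.475221633911133) area 422.0 xyz@.055 [[ 0.5699 -0.019   0.055 ]]
cap@.111 [[0.5355 0.1114 0.111 ]]
[[ 0.5797  0.1856  0.04  ]
 [ 0.6456 -0.0566  0.04  ]
 [ 0.5212 -0.0913  0.04  ]
 [ 0.4541  0.1526  0.04  ]] [0.5502 0.0476 0.04  ] 15.304058867094943
flux base@0 [[ 0.606 -0.153  0.   ]] driver [[0.448 0.069 0.007]]
```

View pics/k.png

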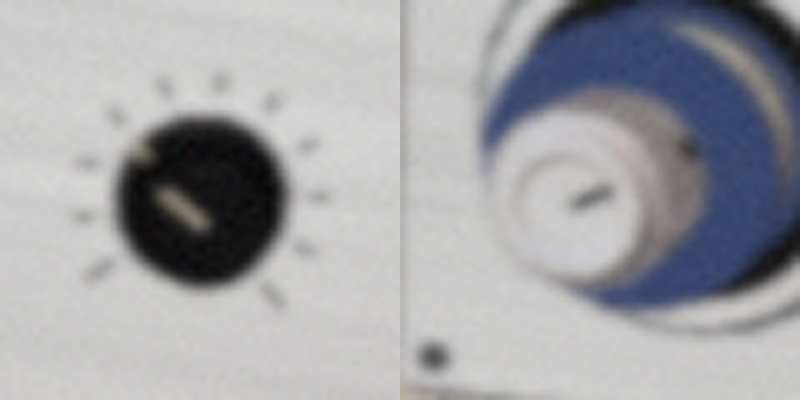

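The pointer is about 1.3 rad clockwise of the lower-left off tick, and the cap's index line and grub hole are visible. I'll descend over the knob with the tips stopping above it.

Call:
send_rows --deltas '[[[0,-0.01,-0.01],[0,0,0],0.08],[[0,-0.01,-0.02],[0,0,0],0.075],[[0,0,-0.03],[0,0,0],0.07],[[0,0,-0.03],[0,0,0],0.07],[[0,0,-0.03],[0,0,0],0.07],[[0,0,-0.03],[0,0,0],0.07],[[0,0,-0.02],[0,0,0],0.07],[[0,0,0],[0,0,0],0.07],[[0,0,0],[0,0,0],0.07],[[0,0,0],[0,0,0],0.07]]'

```text
clock: 3.15
position: [0.5708, -0.0205, 0.088]
ee_rot: [3.077, 0.629, 0.003]
force: [0.5, 0.4, 0.2]
width: 0.762
```

Run:
```python
from find import *
s=arm.observe();print({k:np.round(s[k],4) for k in('clock','joints','position','ee_rot','force','dq','width')})
w=camera_params("wrist");im=get_image("wrist");cv2.imwrite("pics/w2.png",im[:,:,::-1]);np.savez("w2.npz",**w)
go(im,w,knob=(.569,-.0205,.055))
```

```text
{'clock': np.float64(3.15), 'joints': array([ 0.1357,  0.5167, -0.2695,  1.8437,  0.1847,  0.8036, -1.396 ]), 'position': array([ 0.5708, -0.0205,  0.088 ]), 'ee_rot': array([3.077e+00, 6.295e-01, 2.700e-03]), 'force': array([0.5079, 0.3899, 0.2294]), 'dq': array([-0.0086, -0.0082, -0.0077, -0.0053, -0.0001, -0.0048, -0.0033]), 'width': np.float64(0.7617)}
knob px ((253.60877990722656, 219.4823760986328), (41.949241638183594, 46.61648941040039), 3.8066954612731934) area 1527.0 xyz@.055 [[ 0.5712 -0.02    0.055 ]]
```

View pics/w2.png

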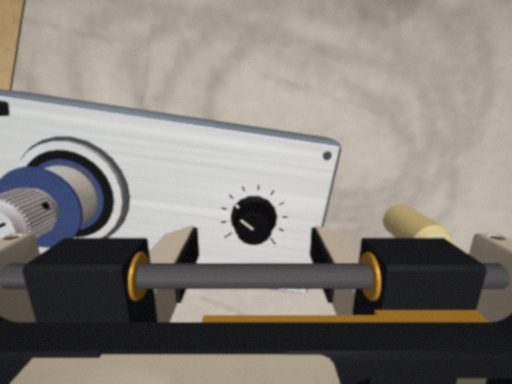

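The knob at (254,220) sits centred between the fingertips, and the casting agrees to within 1 mm. I'll descend to tip z ≈ 0.046 and grip gently.

Call:
send_rows --deltas '[[[0,0,-0.01],[0,0,0],0.07],[[0,0,-0.01],[0,0,0],0.07],[[0,0,-0.01],[0,0,0],0.07],[[0,0,-0.008],[0,0,0],0.06],[[0,0,-0.004],[0,0,0],0.05],[[0,0,0],[0,0,0],0.04],[[0,0,0],[0,0,0],0.03],[[0,0,0],[0,0,0],0.02],[[0,0,0],[0,0,0],0.02],[[0,0,0],[0,0,0],0.02]]' --force 15

```text
clock: 4.2
position: [0.5707, -0.02, 0.0452]
ee_rot: [3.077, 0.63, 0.002]
force: [1.5, -1.2, 0.1]
width: 0.31
```

```bash
cat > st.py <<'E'
from h import *
s=arm.observe();T=R.from_rotvec(s['ee_rot']).as_matrix()
print({k:np.round(s[k],4).tolist() for k in('clock','joints','position','force','ft_torque','width')},"yaw",np.arctan2(T[1,0],T[0,0]).round(4))
E
python3 st.py
```

```text
{'clock': 4.2, 'joints': [0.1216, 0.5745, -0.2534, 1.8755, 0.21, 0.7161, -1.4183], 'position': [0.5707, -0.02, 0.0452], 'force': [1.4632, -1.2141, 0.1458], 'ft_torque': [-0.4206, -0.2485, -0.0079], 'width': 0.3096} yaw 0.4042
```

Gripped at 28.4 mm. Next I'll turn anticlockwise, 1.0 rad first.

Call:
send_rows --deltas '[[[0,0,0],[0,0,0.1],0.02],[[0,0,0],[0,0,0.1],0.02],[[0,0,0],[0,0,0.1],0.02],[[0,0,0],[0,0,0.1],0.02],[[0,0,0],[0,0,0.1],0.02],[[0,0,0],[0,0,0.1],0.02],[[0,0,0],[0,0,0.1],0.02],[[0,0,0],[0,0,0.1],0.02],[[0,0,0],[0,0,0.1],0.02],[[0,0,0],[0,0,0.1],0.02]]'

```text
clock: 5.2
position: [0.5692, -0.0188, 0.0451]
ee_rot: [-2.393, -2.034, 0.001]
force: [-4.9, 1.8, 6.2]
width: 0.314
```

```bash
python3 st.py
```

```text
{'clock': 5.2, 'joints': [0.3045, 0.6191, -0.5205, 1.8607, 0.4245, 0.775, -0.6065], 'position': [0.5692, -0.0188, 0.0451], 'force': [-4.8934, 1.8267, 6.1855], 'ft_torque': [0.2845, 1.1004, -0.0349], 'width': 0.3141} yaw 1.4093
```

Call:
send_rows --deltas '[[[0,0,0],[0,0,0.05],0.02],[[0,0,0],[0,0,0.05],0.02],[[0,0,0],[0,0,0.05],0.02],[[0,0,0],[0,0,0.05],0.02],[[0,0,0],[0,0,0.05],0.02],[[0,0,0],[0,0,0.05],0.02],[[0,0,0],[0,0,0.05],0.02],[[0,0,0],[0,0,0],0.02],[[0,0,0],[0,0,0],0.02],[[0,0,0],[0,0,0],0.02]]'

```text
clock: 6.2
position: [0.5684, -0.0187, 0.0451]
ee_rot: [-2.006, -2.415, 0.003]
force: [-7.3, 1.8, 9.4]
width: 0.309
```

```bash
python3 st.py
```

```text
{'clock': 6.2, 'joints': [0.3631, 0.6411, -0.6094, 1.8564, 0.4952, 0.8028, -0.3227], 'position': [0.5684, -0.0187, 0.0451], 'force': [-7.2588, 1.807, 9.4065], 'ft_torque': [0.3334, 1.533, -0.1824], 'width': 0.3088} yaw 1.7551
```

Call:
send_rows --deltas '[[[0.0005,0,0],[0,0,0.05],0.02],[[0.0005,0,0],[0,0,0.05],0.02],[[0,0,0],[0,0,0.05],0.02],[[0,0,0],[0,0,0.05],0.02],[[0,0,0],[0,0,0],0.02],[[0,0,0],[0,0,0],0.02],[[0,0,0],[0,0,0],0.02],[[0,0,0],[0,0,0],0.02],[[0,0,0],[0,0,0],0.02],[[0,0,0],[0,0,0],0.02]]'

```text
clock: 7.2
position: [0.5679, -0.0186, 0.0444]
ee_rot: [-1.753, -2.602, 0.005]
force: [-10.4, 2.5, 7.2]
width: 0.314
```

```bash
python3 st.py
```

```text
{'clock': 7.2, 'joints': [0.3947, 0.6572, -0.6596, 1.8528, 0.535, 0.8221, -0.1567], 'position': [0.5679, -0.0186, 0.0444], 'force': [-10.4079, 2.4528, 7.167], 'ft_torque': [0.5622, 2.1079, -0.1598], 'width': 0.314} yaw 1.9556
```

The gripper turned another 0.2 rad while the reaction torque held at about 0.16–0.18 N m, so the knob is on its stop and slipping in the pads. I'll open up, lift and verify.

Call:
send_rows --deltas '[[[0,0,0],[0,0,0],0.03],[[0,0,0],[0,0,0],0.05],[[0,0,0],[0,0,0],0.07],[[0,0,0],[0,0,0],0.07],[[0,0,0.01],[0,0,0],0.07],[[0,0,0.02],[0,0,0],0.07],[[0,0,0.03],[0,0,0],0.07],[[0,0,0.03],[0,0,0.05],0.07],[[0,0.01,0.03],[0,0,0.1],0.07],[[0,0.02,0.03],[0,0,0.1],0.07]]'

```text
clock: 8.2
position: [0.5712, 0.009, 0.1967]
ee_rot: [1.416, 2.803, -0.001]
force: [0.9, 0.4, 0.1]
width: 0.764
```

Call:
send_rows --deltas '[[[-0.002,0.02,0],[0,0,0.06],0.07],[[-0.002,0.02,0],[0,0,0],0.07],[[-0.004,0.02,0],[0,0,0],0.07],[[-0.004,0.02,0],[0,0,0],0.07],[[-0.004,0.01,0],[0,0,0],0.07],[[-0.004,0.01,0],[0,0,0],0.07],[[-0.004,0,0],[0,0,0],0.07],[[0,0,0],[0,0,0],0.07],[[0,0,0],[0,0,0],0.07],[[0,0,0],[0,0,0],0.07]]'

```text
clock: 9.2
position: [0.5474, 0.1095, 0.1947]
ee_rot: [1.336, 2.843, -0.0]
force: [-0.5, -0.2, -0.2]
width: 0.758
```

```bash
python3 st.py
python3 - <<'E'
from find import *
w=camera_params("wrist");im=get_image("wrist");np.savez("w3.npz",**w);cv2.imwrite("pics/w3.png",im[:,:,::-1])
print("knob,cap px",proj(w,[(.569,-.0205,.065),(.534,.112,.111),(.5315,.1135,.1113)]).round(1))
cv2.imwrite("pics/w3b.png",cv2.resize(im[:,:,::-1],(800,600),interpolation=2))
E
```

```text
{'clock': 9.2, 'joints': [0.3117, 0.4971, -0.8587, 1.73, 0.4157, 1.1076, 0.015], 'position': [0.5474, 0.1095, 0.1947], 'force': [-0.4952, -0.1535, -0.1825], 'ft_torque': [0.0231, -0.1054, -0.0346], 'width': 0.7584} yaw 2.2633
knob,cap px [[199.  279.8]
 [245.4 189.5]
 [244.3 186.6]]
```

View pics/w3b.png

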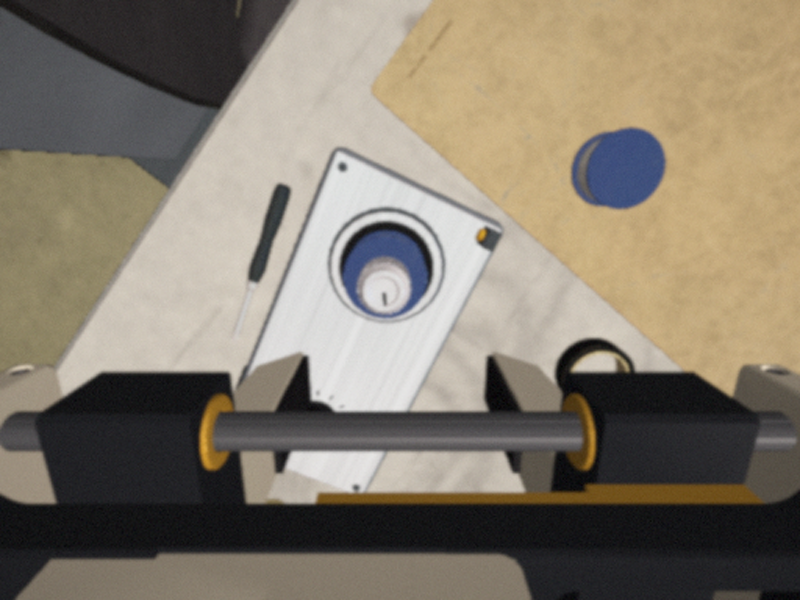

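The cap top is at (384,287) in this 1.56× view, with its index line pointing down in the image, so the hole will face between the fingers. The knob is hidden behind the crossbar, so I'll shift to check it.

Call:
send_rows --deltas '[[[0.01,-0.01,0.0],[0,0,0],0.07],[[0.01,-0.015,0],[0,0,0],0.07],[[0.015,-0.02,0],[0,0,0],0.07],[[0.015,-0.02,0],[0,0,0],0.07],[[0.015,-0.015,0],[0,0,0],0.07],[[0.005,-0.01,0],[0,0,0],0.07],[[0,0,0],[0,0,0],0.07],[[0,0,0],[0,0,0],0.07],[[0,0,0],[0,0,0],0.07],[[0,0,0],[0,0,0],0.07]]'

```text
clock: 10.25
position: [0.6167, 0.0215, 0.195]
ee_rot: [1.331, 2.845, 0.0]
force: [-0.5, 0.0, 0.8]
width: 0.765
```

```bash
python3 st.py
python3 - <<'E'
from find import *
w3=dict(np.load("w3.npz"));print("cap w3",cast(w3,(384/1.5625,287/1.5625),.1117).round(4))
w=camera_params("wrist");im=get_image("wrist");np.savez("w4.npz",**w);cv2.imwrite("pics/w4.png",im[:,:,::-1])
k,c=proj(w,[(.569,-.0205,.055),(.533,.112,.1117)]).round().astype(int);print(k,c)
# feeder -x direction seen at knob, for reference of tick layout
print("deck -x/-y dirs at knob px",(proj(w,[(.569-.03*.9645,-.0205-.03*.264,.04),(.569+.03*.264,-.0205-.03*.9645,.04)])-proj(w,(.569,-.0205,.04))).round(1))
f=lambda q,h:cv2.resize(im[max(q[1]-h,0):q[1]+h,q[0]-h:q[0]+h,::-1],(400,400),interpolation=2)
cv2.imwrite("pics/k4.png",np.hstack([f(k,32),f(c,32)]))
E
```

```text
{'clock': 10.25, 'joints': [0.4087, 0.5824, -0.8202, 1.5854, 0.4515, 1.1728, 0.1885], 'position': [0.6167, 0.0215, 0.195], 'force': [-0.4703, 0.0267, 0.8171], 'ft_torque': [0.0619, -0.0772, 0.0155], 'width': 0.7649} yaw 2.2664
cap w3 [[0.5307 0.1166 0.1117]]
[198 186] [247  51]
deck -x/-y dirs at knob px [[-24.4 -10.5]
 [ -9.2  22.3]]
```

View pics/k4.png

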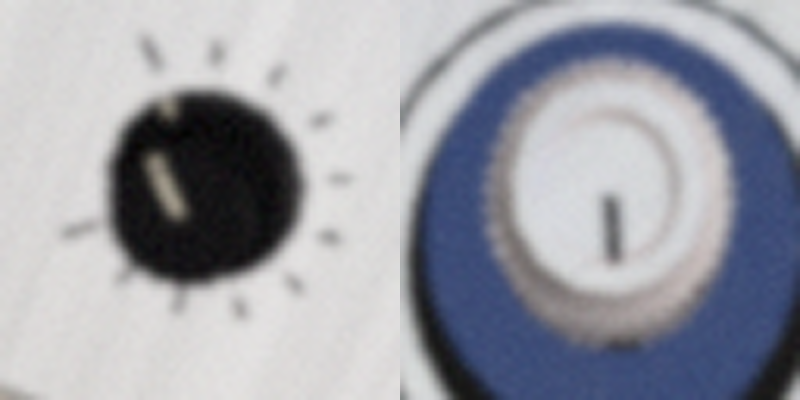

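The knob's pointer lines up with the long tick at the anticlockwise end of the scale (the gap is on its other side), so it is off. Next I'll fix the cap centre and index direction.

Run:
```python
from h import *
w=dict(np.load("w4.npz"))
px=lambda u,v:(215+(u-400)*.16,19+v*.16)
P=cast(w,[px(600,185),px(608,195),px(613,262)],.1117);print(P.round(4))
d=P[2]-P[1];d2=P[2]-P[0]
for q in(d,d2):
  a=np.degrees(np.arctan2(q[1],q[0]));print("line deg",a,"theta rad",np.radians((a-195.3)%360))
im=cv2.imread("pics/w4.png");hsv=cv2.cvtColor(im,cv2.COLOR_BGR2HSV)
m=cv2.inRange(hsv,(100,90,40),(130,255,255));m[140:]=0
c=max(cv2.findContours(m,0,2)[0],key=cv2.contourArea);e=cv2.fitEllipse(cv2.convexHull(c));print(e,"reel@.078",cast(w,e[0],.078))
```

```text
[[0.5316 0.1134 0.1117]
 [0.5331 0.1131 0.1117]
 [0.5385 0.1076 0.1117]]
line deg -45.76370937718111 theta rad 2.0758298714770467
line deg -39.94811945349444 theta rad 2.177331063591185
((248.77398681640625, 57.48463821411133), (61.19701385498047, 67.7652816772461), 178.26449584960938) reel@.078 [[0.53259553 0.11337002 0.078     ]]
```

Call:
send_rows --deltas '[[[-0.01,0.01,0],[0,0,0.03],0.07],[[-0.015,0.016,0],[0,0,0.03],0.07],[[-0.02,0.022,0],[0,0,0.04],0.07],[[-0.02,0.022,0],[0,0,0],0.07],[[-0.015,0.016,0],[0,0,0],0.07],[[-0.005,0.006,0],[0,0,0],0.07],[[0,0,-0.01],[0,0,0],0.065],[[0,0,-0.02],[0,0,0],0.06],[[0,0,-0.02],[0,0,0],0.06],[[0,0,-0.01],[0,0,0],0.06]]'

```text
clock: 11.3
position: [0.5319, 0.1108, 0.1324]
ee_rot: [-1.191, -2.905, 0.003]
force: [-0.1, -0.7, -0.5]
width: 0.656
```

```bash
python3 st.py
```

```text
{'clock': 11.3, 'joints': [0.2965, 0.5506, -0.8478, 1.8348, 0.4908, 0.983, 0.032], 'position': [0.5319, 0.1108, 0.1324], 'force': [-0.1174, -0.7312, -0.4658], 'ft_torque': [0.0152, -0.1336, -0.0232], 'width': 0.6558} yaw 2.3635
```

Call:
send_rows --deltas '[[[0,0.001,-0.01],[0,0,0],0.06],[[0,0.001,-0.02],[0,0,0],0.06],[[0,0,-0.012],[0,0,0],0.06],[[0,0,-0.005],[0,0,0],0.06],[[0,0,0],[0,0,0],0.06],[[0,0,0],[0,0,0],0.06],[[0,0,0],[0,0,0],0.06],[[0,0,0],[0,0,0],0.06],[[0,0,0],[0,0,0],0.06],[[0,0,0],[0,0,0],0.06]]'

```text
clock: 12.3
position: [0.5322, 0.1145, 0.088]
ee_rot: [1.19, 2.907, 0.0]
force: [-0.1, -0.3, -0.3]
width: 0.653
```

```bash
python3 st.py
```

```text
{'clock': 12.3, 'joints': [0.2583, 0.6029, -0.8076, 1.8777, 0.5514, 0.8986, -0.0244], 'position': [0.5322, 0.1145, 0.088], 'force': [-0.0687, -0.3365, -0.3068], 'ft_torque': [0.0439, -0.085, 0.029], 'width': 0.6533} yaw 2.3647
```

Call:
send_rows --deltas '[[[0,-0.001,-0.004],[0,0,0],0.06],[[0,0,0],[0,0,0],0.05],[[0,0,0],[0,0,0],0.04],[[0,0,0],[0,0,0],0.035],[[0,0,0],[0,0,0],0.03],[[0,0,0],[0,0,0],0.025],[[0,0,0],[0,0,0],0.02],[[0,0,0],[0,0,0],0.02],[[0,0,0],[0,0,0],0.02],[[0,0,0],[0,0,0],0.02]]' --force 25

```text
clock: 13.3
position: [0.5329, 0.1143, 0.084]
ee_rot: [1.189, 2.907, 0.003]
force: [4.5, 3.2, -3.8]
width: 0.344
```

```bash
python3 st.py
```

```text
{'clock': 13.3, 'joints': [0.2567, 0.608, -0.804, 1.881, 0.557, 0.8898, -0.0274], 'position': [0.5329, 0.1143, 0.084], 'force': [4.5246, 3.2386, -3.7559], 'ft_torque': [0.7895, -0.9383, 0.0099], 'width': 0.3437} yaw 2.365
```

Call:
send_rows --deltas '[[[0,0,-4e-05],[0,0,-0.12],0.02],[[0,0,-4e-05],[0,0,-0.12],0.02],[[0,0,-4e-05],[0,0,-0.12],0.02],[[0,0,-4e-05],[0,0,-0.12],0.02],[[0,0,-4e-05],[0,0,-0.12],0.02],[[0,0,-4e-05],[0,0,-0.12],0.02],[[0,0,-4e-05],[0,0,-0.12],0.02],[[0,0,-4e-05],[0,0,-0.12],0.02],[[0,0,-4e-05],[0,0,-0.12],0.02],[[0,0,-4e-05],[0,0,-0.12],0.02]]'

```text
clock: 14.3
position: [0.5328, 0.1143, 0.0836]
ee_rot: [-2.627, -1.722, -0.003]
force: [3.1, 3.5, -3.0]
width: 0.342
```

```bash
python3 st.py
```

```text
{'clock': 14.3, 'joints': [0.054, 0.524, -0.4986, 1.8977, 0.3386, 0.8016, -1.0368], 'position': [0.5328, 0.1143, 0.0836], 'force': [3.1275, 3.5216, -3.0094], 'ft_torque': [0.69, -0.7037, 0.0605], 'width': 0.3419} yaw 1.1603
```

Call:
send_rows --deltas '[[[0,0,-3e-05],[0,0,-0.08],0.02],[[0,0,-3e-05],[0,0,-0.08],0.02],[[0,0,-3e-05],[0,0,-0.08],0.02],[[0,0,-3e-05],[0,0,-0.08],0.02],[[0,0,-3e-05],[0,0,-0.08],0.02],[[0,0,-3e-05],[0,0,-0.08],0.02],[[0,0,-3e-05],[0,0,-0.08],0.02],[[0,0,-3e-05],[0,0,-0.08],0.02],[[0,0,0],[0,0,0],0.02],[[0,0,0],[0,0,0],0.02]]'

```text
clock: 15.3
position: [0.5327, 0.1144, 0.0833]
ee_rot: [-3.032, -0.819, -0.002]
force: [4.3, 3.3, -3.0]
width: 0.348
```

```bash
python3 st.py
```

```text
{'clock': 15.3, 'joints': [-0.0634, 0.4965, -0.3343, 1.9079, 0.2253, 0.7719, -1.5655], 'position': [0.5327, 0.1144, 0.0833], 'force': [4.2573, 3.3365, -2.9684], 'ft_torque': [0.9758, -0.7532, -0.1244], 'width': 0.3485} yaw 0.5277
```

Call:
send_rows --deltas '[[[0,0,-1e-05],[0,0,-0.03],0.02],[[0,0,-1e-05],[0,0,-0.03],0.02],[[0,0,-1e-05],[0,0,-0.03],0.02],[[0,0,-1e-05],[0,0,-0.03],0.02],[[0,0,-1e-05],[0,0,-0.03],0.02],[[0,0,-1e-05],[0,0,-0.03],0.02],[[0,0,0],[0,0,-0.03],0.02],[[0,0,0],[0,0,-0.03],0.02],[[0,0,0],[0,0,-0.03],0.02],[[0,0,0],[0,0,-0.03],0.02]]'

```text
clock: 16.3
position: [0.5327, 0.1144, 0.0833]
ee_rot: [-3.12, -0.356, -0.002]
force: [3.3, 3.6, -3.7]
width: 0.34
```

```bash
python3 st.py
```

```text
{'clock': 16.3, 'joints': [-0.1202, 0.4871, -0.2563, 1.9128, 0.172, 0.7611, -1.8164], 'position': [0.5327, 0.1144, 0.0833], 'force': [3.2597, 3.6113, -3.7321], 'ft_torque': [0.914, -0.8206, 0.4391], 'width': 0.3403} yaw 0.2271
```

Call:
send_rows --deltas '[[[0,0,0],[0,0,-0.02],0.02],[[0,0,0],[0,0,-0.02],0.02],[[0,0,0],[0,0,-0.02],0.02],[[0,0,0],[0,0,-0.02],0.02],[[0,0,0],[0,0,-0.02],0.02],[[0,0,0],[0,0,0],0.02],[[0,0,0],[0,0,0],0.02],[[0,0,0],[0,0,0],0.02],[[0,0,0],[0,0,0],0.02],[[0,0,0],[0,0,0],0.02]]'

```text
clock: 17.3
position: [0.5314, 0.1141, 0.0832]
ee_rot: [-3.135, -0.197, 0.002]
force: [-1.5, 5.1, 3.9]
width: 0.341
```

```bash
python3 st.py
```

```text
{'clock': 17.3, 'joints': [-0.1398, 0.4838, -0.2298, 1.9158, 0.1536, 0.7596, -1.9013], 'position': [0.5314, 0.1141, 0.0832], 'force': [-1.4986, 5.0706, 3.8901], 'ft_torque': [1.2148, 0.3614, 0.4753], 'width': 0.3405} yaw 0.1254
```

The torque plateaued at about 0.45 N m against 0.06 N m of thread friction, after 2.24 rad compared with about 2.1 estimated. The cap is bottomed. I'll record a picture, then back off 1.57 from the measured yaw of 0.125.

Run:
```python
from h import *
w=camera_params("wrist");im=get_image("wrist");np.savez("w5.npz",**w);cv2.imwrite("pics/w5.png",im[:,:,::-1]);print(proj(w,(.532,.1135,.11)))
```

```text
[[254.79116092 261.81870037]]
```

Call:
send_rows --deltas '[[[0,0,4e-05],[0,0,0.12],0.02],[[0,0,4e-05],[0,0,0.12],0.02],[[0,0,4e-05],[0,0,0.12],0.02],[[0,0,4e-05],[0,0,0.12],0.02],[[0,0,4e-05],[0,0,0.12],0.02],[[0,0,4e-05],[0,0,0.12],0.02],[[0,0,4e-05],[0,0,0.12],0.02],[[0,0,4e-05],[0,0,0.12],0.02],[[0,0,4e-05],[0,0,0.12],0.02],[[0,0,4e-05],[0,0,0.12],0.02]]'

```text
clock: 18.35
position: [0.5325, 0.1128, 0.0836]
ee_rot: [2.473, 1.936, 0.0]
force: [1.9, 2.9, 1.2]
width: 0.344
```

```bash
python3 st.py
```

```text
{'clock': 18.35, 'joints': [0.085, 0.5327, -0.5409, 1.8957, 0.3695, 0.8125, -0.8955], 'position': [0.5325, 0.1128, 0.0836], 'force': [1.8787, 2.8964, 1.1868], 'ft_torque': [0.4156, -0.5543, -0.097], 'width': 0.3444} yaw 1.328
```

Call:
send_rows --deltas '[[[0,0,3e-05],[0,0,0.1],0.02],[[0,0,3e-05],[0,0,0.1],0.02],[[0,0,3e-05],[0,0,0.08],0.02],[[0,0,3e-05],[0,0,0.06],0.02],[[0,0,0],[0,0,0.02],0.02],[[0,0,0],[0,0,0],0.02],[[0,0,0],[0,0,0],0.02],[[0,0,0],[0,0,0],0.02],[[0,0,0],[0,0,0],0.02],[[0,0,0],[0,0,0],0.02]]'

```text
clock: 19.35
position: [0.533, 0.1129, 0.0838]
ee_rot: [2.093, 2.341, 0.001]
force: [5.4, 0.7, 0.2]
width: 0.341
```

```bash
python3 st.py
python3 - <<'E'
from h import *
w=camera_params("wrist");im=get_image("wrist");np.savez("w6.npz",**w);cv2.imwrite("pics/w6.png",im[:,:,::-1]);c=proj(w,(.532,.1135,.11))[0];print(c)
x,y=c.round().astype(int);y=min(y,384-32)
b=cv2.imread("pics/w5.png");f=lambda i:cv2.resize(i[y-32:y+32,x-32:x+32],(400,400),interpolation=2)
cv2.imwrite("pics/k6.png",np.hstack([f(b),f(im[:,:,::-1])]))
E
```

```text
{'clock': 19.35, 'joints': [0.1466, 0.5547, -0.6313, 1.8899, 0.4341, 0.8352, -0.5993], 'position': [0.533, 0.1129, 0.0838], 'force': [5.4249, 0.6663, 0.2082], 'ft_torque': [0.2792, -1.322, 0.0294], 'width': 0.3407} yaw 1.6821
[253.91168323 261.88137652]
```

View pics/k6.png

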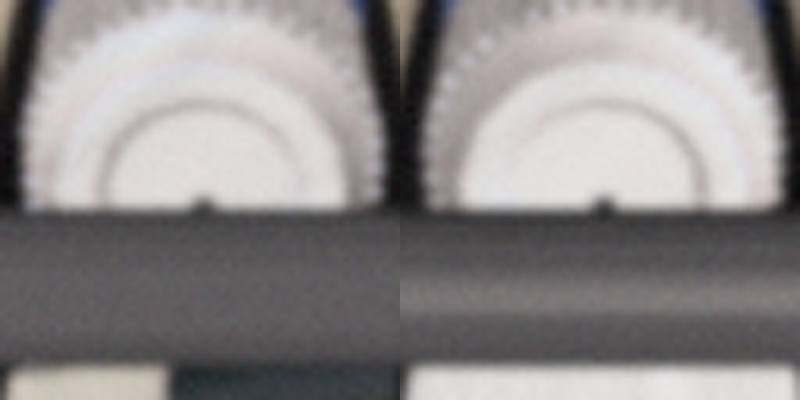

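The index line is mostly behind the crossbar. Its visible inner end sits at the same place in both halves (about x=200 in each), so I see no relative slip. The measured back-off is 1.557, and I'll add a small trim for pad wind-up.

Call:
send_rows --deltas '[[[0,0,0],[0,0,0.01],0.02],[[0,0,0],[0,0,0.01],0.02],[[0,0,0],[0,0,0],0.02],[[0,0,0],[0,0,0],0.02],[[0,0,0],[0,0,0],0.02],[[0,0,0],[0,0,0],0.02],[[0,0,0],[0,0,0],0.02],[[0,0,0],[0,0,0],0.02],[[0,0,0],[0,0,0],0.02],[[0,0,0],[0,0,0],0.02]]'

```text
clock: 20.4
position: [0.533, 0.1129, 0.0838]
ee_rot: [2.07, 2.361, 0.001]
force: [5.0, 0.7, 1.6]
width: 0.339
```

```bash
python3 st.py
python3 - <<'E'
from h import *
im=get_image("scene");f=lambda i:cv2.resize(i[170:320,170:370],(400,300),interpolation=2)
im2=get_image("top")
cv2.imwrite("pics/end.png",np.vstack([np.hstack([f(cv2.imread("pics/scene.png")),f(im[:,:,::-1])]),np.hstack([cv2.resize(i[140:245,150:290],(400,300),interpolation=2) for i in(cv2.imread("pics/top.png"),im2[:,:,::-1])])]))
E
```

```text
{'clock': 20.4, 'joints': [0.15, 0.5561, -0.6363, 1.8897, 0.4377, 0.8366, -0.5826], 'position': [0.533, 0.1129, 0.0838], 'force': [4.9607, 0.6833, 1.554], 'ft_torque': [0.2346, -1.3437, -0.0194], 'width': 0.3389} yaw 1.702
```

View pics/end.png

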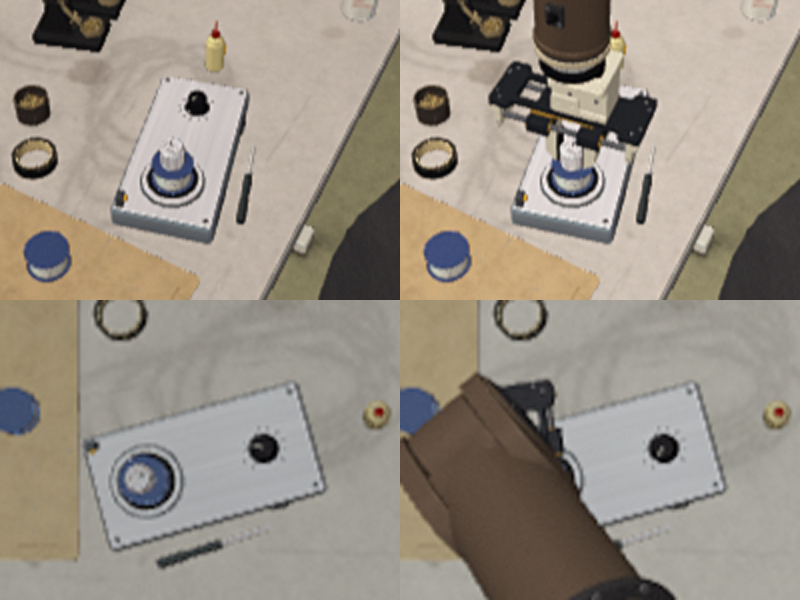

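The before/after pairs show the tape, spare reel, driver and flux bottle where they were. The knob pointer at (660,455) still points to the off end, and the cap is held. I'm handing in.

```bash
python3 -c "from cell import job;print(job.sign_off())"
```

```text
the job is handed in; nothing more can be done
None
```

The job is done and handed in at about 20 s of the 72 s allowed, with the cap still held in the gripper.

- **Knob:** I turned it anticlockwise first, about 1.3 rad to its off stop. The reaction torque levelled at about 0.16–0.18 N m while the pads slipped. The wrist picture afterwards showed the pointer on the long off tick, and the last top view still agrees.
- **Cap, bottomed:** I screwed it clockwise until it bottomed. The torque rose to about 0.45 N m, against 0.06 N m of thread friction. That came after 2.24 rad of gripper turn, including a little slip at the end; I had estimated 2.1 rad from the pictures.
- **Cap, backed off:** I backed it off by a measured 1.577 rad of gripper turn, with no sign of slip. It is held at 25 N with residual torque near zero. I planned the grip so that the grub-screw hole lies between the fingers rather than under a pad.
- **Loose things:** Where visible in the before/after views, the spare reel, driver, flux bottle and tape had not moved. The solvent bottle is only partly in those crops, and the arm passed well above it.

**Weak check:** the crossbar hid most of the cap's index line while it was held. The final quarter turn therefore rests on the measured gripper yaw and torque, not on a clear picture of the line. The small +0.02 rad trim for pad wind-up was a guess.

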